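# Set the ratchet and tighten the busbar bolt

### The arm

A 6-joint arm with a two-finger parallel gripper is mounted at the origin on the work surface. World frame = base frame: x ahead of the robot, y to its left, z up, the work surface at z = 0. Lengths are in m, angles in rad, forces in N, time in s.
With the tool pointing down it reaches from about 0.4 to 0.925 m from the base axis. Payload 3.4 kg.
Tool frame: the origin (TCP) lies midway between the tips of the shut fingers; the grasp point (between the pads) lies 19 mm behind it; z points along the fingers, x is the direction in which the jaws open and shut, and the axes are right-handed (so a half turn about z gives the same grasp; the last joint's range is limited). The gripper opens to 85 mm and grips with 20 to 120 N. Pads are 22 mm wide; open, the fingers measure 114 mm over their backs; the gripper's body (76 mm by 85 mm) begins 54 mm behind the grasp point. The pads swing forward as they close: fully open they stand 13 mm farther back than shut.
Start: joints at [1.272, 0.307, 1.506, -0, 1.328, -0.073], TCP at [0.129, 0.56, 0.198] pointing down, gripper open.
Joint ranges: [-3.12, 3.12], [-1.05, 2.28], [0.14, 2.33], [-1.42, 4.57], [0.1, 2.73], [-2.68, 2.68]. Speed limits (rad/s): [2.57, 2.57, 3.14, 3.14, 3.14, 3.14].

### API

Orientations are given as a unit quaternion [x, y, z, w].
In Python, from station import robot, snapshot gives the robot as it stands.
- The arm moves only by the tool move_arm, never from a script. Its arguments are lists of equal length, an entry for each row: "jaw": the closure, from -1 (fully open) to 1 (shut); "slide": the shift along the tool's x, y, z in cm, a list of three; "roll": the turn about the tool's z in degrees. In form: {"jaw": [jaw, ...], "slide": [[x, y, z], ...], "roll": [roll, ...]}. A call has 1 to 10 rows; each row shifts and turns the commanded pose from where the row before left it, along the tool's axes as they then stand; what a row does not reach is not made up. A row lasts 1/10 s, in which the tool goes at most 50 mm and 8.59 degrees, less where a joint would pass 70% of its speed; a pose out of reach is approached as far as the arm can. A call with a gripper value outside its range is refused whole. The fingers move at their own pace and stop on an object; the grip force is fixed at half the most. Time passes only in rows, so rows that do not move let the fingers close. It gives the time, the measured TCP pose, the force and the opening at its end, in the units of the state.
- robot.sense(): the state, without advancing time (a new reading comes with each control period).
- snapshot(name): name is "scene" or "side" or "wrist"; returns a dict with "pixels" (400x640x3 uint8, blue, green, red), "depth" (400x640 float32, m along the optical axis (not along the pixel's ray), 0 where there is no reading), "fx", "fy", "cx", "cy" (pixels), "cam_to_world" (4x4, takes a point from camera to world coordinates). Camera axes: x right, y down, z forward; pixel columns grow to the right and rows downward; lengths in m; the calibration is good to about 2 mm. A picture is of the moment at which its call begins.
- robot.close_job(): hands the job in, once; it reports no verdict.
The state is a dict: "clock": time; "joints": joint angles; "dq": joint speeds; "effort": joint torques, N m; "ee_pos": TCP position; "tcp_rot": TCP orientation; "wrist_force": force on the tool from outside, world axes, zero at the start; "torque": the same for the moment, N m; "gripper_width": finger opening in m.
Only numpy, scipy, OpenCV 4.12 (cv2) and the standard library are available. Lean on these libraries where they do the work, as an engineer would, in place of code of your own. Each camera call takes 0.05 s, during which the arm holds its last target. There are 200 camera calls.

### The job

The ratchet wrench is already on the busbar bolt, but its little direction lever is set to loosen. Flip the lever gently over to the tightening side (clockwise seen from above), then swing the wrench handle clockwise until the bolt comes up tight against its spring washer, at about 1 N m on the handle and never more than 1.3 N m. Let go, leaving the bolt tight and the lever on the tightening side, and leave the loose parts and the carton around it alone.

Things in the scene. Friction and masses are not known exactly. Their poses are not given: they have to be found in the camera images.
- grip (a point): Centre of the black round grip of the ratchet wrench (24 mm thick, 95 mm long, level, its axis 94 mm above the table), 150 mm from the bolt's vertical axis. Its x axis points along the handle, away from the bolt. The handle swings level about the bolt's axis nearly freely (under 0.2 N m), nothing in its way; below it is free space down to the busbars (50 mm) or table.
- bolt_top (a point): Top of the bolt's drive end, in the middle of the steel wrench head (62 mm across, top 108 mm above the table), 113 mm above the table, on the vertical axis about which bolt and handle turn. Clockwise from above tightens. The toothed ring has 12 teeth: up to 0.55 rad of idle swing comes before the pawl bites.
- lever_post (a point): Half-way up the upright thumb post (10 mm thick, bare from 113 to 134 mm above the table; this point is at 123 mm) at the tail of the direction lever, a small dark steel lever on top of the wrench's neck. The post is 32 mm from the lever's pivot; at the lever's middle position it lies on the handle's centre line, towards the grip.
- lever_pivot (a point): Top of the lever's vertical pivot, 40 mm from the bolt's axis towards the grip, 113 mm above the table.
- lever (a joint): Direction lever angle, rad: +0.55 fully clockwise seen from above (handle drives the bolt clockwise, clicks back freely), -0.55 fully anticlockwise (the reverse, as found), 0 along the handle. A spring holds it to either side and snaps it over past the middle; pushing takes about 2 N at the post. On a tooth top it rests near 0.33 either way until the handle moves. Over 15 N on it is forcing.
- bolt: The bolt under the wrench head; origin on its axis at table level. It starts slack, an unknown 0.25 to 0.5 rad short of its washer. Turning it takes a steady 0.35 to 0.6 N m at the handle (3 to 4 N at the centre of the grip). It stays where it is left by its own friction.
- washer: Spring washer under the bolt, 34 mm across, on the copper bars; origin on the bolt's axis at table level. Once the bolt bears on it the torque at the handle climbs by about 4.5 N m per radian of handle swing (0.13 rad, 20 mm at the grip, for another 0.6 N m). The bolt bears on it 25 mm from the axis: each newton between them is 0.025 N m of tightness.
- block: Grey insulating block, 100 x 150 mm and 40 mm high, screwed down, carrying two overlapping copper bars (tops 45 and 50 mm high, 40 mm wide, reaching 115 mm either way along its y) and the bolt in its middle. Origin under its centre, on the bolt's axis.
- breaker: White circuit breaker, loose, 70 x 36 x 84 mm high, bystander. Origin under its centre.
- contactor: Grey and black contactor, loose, 75 x 46 x 75 mm high, bystander. Origin under its centre.
- carton: Small cardboard carton, loose, 110 x 75 x 60 mm high, bystander. Origin under its centre.

How it is judged:
On the way, in this order (a step that is already met when the one before it is completed fails the run):
1. the direction lever is over on the tightening side (value of joint lever above 0.2 rad), for 0.2 s.
2. the bolt is tight on its washer (contact force between bolt and washer above 10 N), for 0.2 s.
At the end, for the whole second after the job is handed in: The bolt still bears on its spring washer with more than 8 N (0.2 N m of tightness) and is at rest, the lever is on the tightening side (beyond +0.2 rad), and the robot has let go (contact force between bolt and washer above 8 N and value of joint lever above 0.2 rad and angular speed of bolt below 0.05 rad/s); the robot touches nothing.
It fails at once if the bolt is overtightened (more than 40 N on the washer, about 1.35 N m at the handle) (contact force between bolt and washer above 40 N).
It fails at once if the little lever is forced (more than 15 N) (contact force between the fingers and lever above 15 N).
It fails at once if a bystander is shifted more than 20 mm (distance of any of breaker, contactor, carton from where it was at the start of the episode above 0.02 m).
It also fails if it takes over 58 s, if anything falls off the work surface, if the arm or the gripper's body presses on something with over 40 N, if the wrist force passes 120 N, or if a joint passes its speed limit or range.

## Working session

There is one attempt and no reset: what is moved stays moved. The work goes in short steps, Python scripts to look and compute and a tool call to move; the robot and the scene stay as the last step left them, time stands still between calls to the robot, and variables do not carry over. Pictures are saved under pics/ and viewed, about 8 in all and at most 12, crops included, and the job is handed in when it is done.

Besides the shell and the picture viewer there is one more tool, called after "Emit:" as a command line: name --pt "numbers of a row" for each row, then --argument value for the rest. move_arm: Moves the arm, as the interface text tells. Its arguments: {"type":"object","properties":{"jaw":{"type":"array","items":{"type":"number"}},"slide":{"type":"array","items":{"type":"array","items":{"type":"number"}}},"roll":{"type":"array","items":{"type":"number"}}},"required":["jaw","slide","roll"]}

```bash
mkdir -p pics; ls
cat > h.py <<'E'
import numpy as np, cv2
from station import robot, snapshot
def plane(s,u,v,z):
    M=np.array(s["cam_to_world"]); d=M[:3,:3]@np.array([(u-s["cx"])/s["fx"],(v-s["cy"])/s["fy"],1.]); o=M[:3,3]
    return o+d*(z-o[2])/d[2]
def proj(s,p):
    M=np.linalg.inv(np.array(s["cam_to_world"])); q=M[:3,:3]@np.array(p)+M[:3,3]
    return s["fx"]*q[0]/q[2]+s["cx"], s["fy"]*q[1]/q[2]+s["cy"]
def cloud(s):
    d=s["depth"]; v,u=np.indices(d.shape)
    c=np.stack([(u-s["cx"])/s["fx"]*d,(v-s["cy"])/s["fy"]*d,d],-1); M=np.array(s["cam_to_world"])
    return c@M[:3,:3].T+M[:3,3]
E
python3 - <<'E'
from h import *
import pickle
for n in("scene","side","wrist"):
    s=snapshot(n); cv2.imwrite(f"pics/{n}0.png",s["pixels"]); pickle.dump(s,open(n+"0.pkl","wb"))
    print(n,np.round(s["cam_to_world"],3).tolist(),s["fx"])
print(robot.sense())
E
```

```text
pics
scene [[0.526, 0.552, -0.647, 1.112], [0.85, -0.357, 0.386, -0.331], [-0.018, -0.753, -0.657, 0.683], [0.0, 0.0, 0.0, 1.0]] 438.7697168331844
side [[-0.729, -0.416, 0.544, 0.12], [-0.685, 0.426, -0.591, 0.44], [0.014, -0.804, -0.595, 0.538], [0.0, 0.0, 0.0, 1.0]] 378.31015507959216
wrist [[0.225, 0.935, 0.275, 0.057], [0.974, -0.216, -0.065, 0.578], [-0.001, 0.283, -0.959, 0.372], [0.0, 0.0, 0.0, 1.0]] 312.5443234447887
{'clock': 0.15, 'joints': array([ 1.27150834e+00,  3.07381852e-01,  1.50736668e+00,  6.08235128e-06,
        1.32842079e+00, -7.35016686e-02]), 'dq': array([-4.30155671e-05, -2.14274074e-03, -3.04619454e-03, -7.52062036e-04,
        1.06437724e-03,  5.33544295e-04]), 'effort': array([ 9.59604913e-04, -4.57975638e+01, -2.52221560e+01,  8.36714889e-06,
        8.39108048e-03,  2.89144418e-05]), 'ee_pos': array([0.12857504, 0.55983547, 0.19680628]), 'tcp_rot': array([ 7.82263848e-01,  6.22946748e-01, -6.52745459e-04,  4.42038848e-04]), 'wrist_force': array([0.15551097, 1.27056377, 0.18945075]), 'torque': array([ 0.0293046 ,  0.04450583, -0.0124246 ]), 'gripper_width': 0.08517013566960964}
```

View pics/scene0.png

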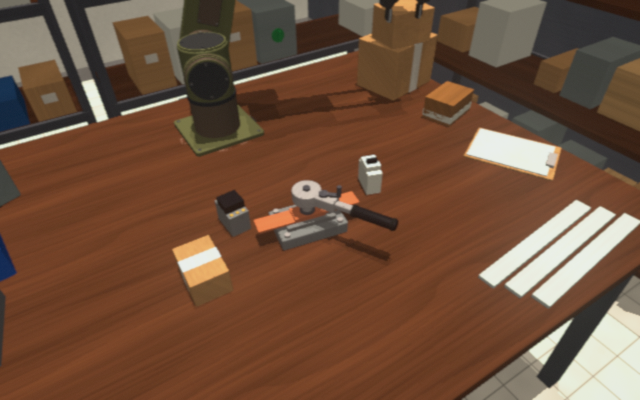

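View pics/side0.png

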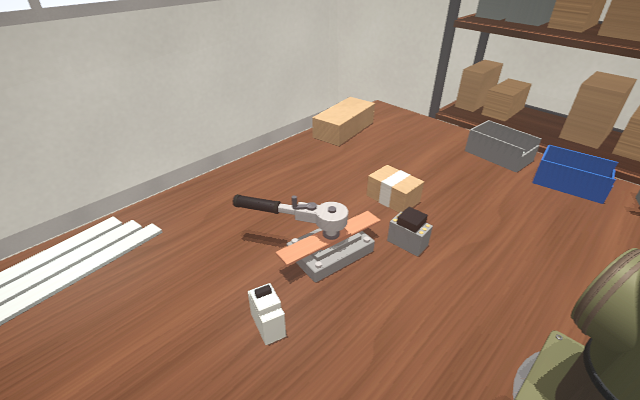

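The scene view shows the wrench head at about (307,188), the post near (338,192) and the grip near (375,216). In the side view the head is at (332,213), the post at (295,202) and the grip at (257,204). Next I'll measure these and take zoomed crops.

Run:
```python
from h import *
import pickle
S=pickle.load(open("scene0.pkl","rb"));D=pickle.load(open("side0.pkl","rb"))
a=cv2.resize(S["pixels"][165:265,265:415],None,fx=5,fy=5,interpolation=cv2.INTER_CUBIC)[:,:]
b=cv2.resize(D["pixels"][185:245,225:375],None,fx=5,fy=5,interpolation=cv2.INTER_CUBIC)
cv2.imwrite("pics/c0.png",np.vstack([a[:300],b]))
for n,s,box in(("scene",S,(165,265,265,415)),("side",D,(185,245,225,375))):
    P=cloud(s); g=s["pixels"].max(-1); m=np.zeros(g.shape,bool); m[box[0]:box[1],box[2]:box[3]]=1
    z=P[...,2]
    h=m&(z>.100)&(z<.112)&(g>110); print(n,"head",h.sum(),P[h].mean(0) if h.any() else 0)
    k=m&(z>.08)&(z<.112)&(g<60); 
    c,st=cv2.connectedComponentsWithStats(k.astype(np.uint8))[1:3]
    i=1+np.argmax(st[1:,4]); q=P[c==i]; print("grip",st[i],q.mean(0),q.min(0),q.max(0))
    k=m&(z>.117)&(z<.14); print("post",k.sum(),P[k].mean(0) if k.any() else 0, np.argwhere(k).mean(0))
    hh=h
    # circle fit on head top
    v,u=np.nonzero(m&(abs(z-.108)<.003)&(g>90)); print("head px",u.min(),u.max(),v.min(),v.max())
for n,uv in(("scene",(307,188)),("scene",(306,187))): print(plane(S,*uv,.108))
print(plane(D,332,212,.108))
```

```text
scene head 607 [0.51826924 0.01976448 0.10653816]
grip [350 206  48  25 502] [0.63678474 0.0820015  0.10024125] [0.59490481 0.0544935  0.08419464] [0.67798669 0.11169871 0.10881367]
post 44 [0.55618657 0.05496817 0.12759049] [189.31818182 339.06818182]
head px 292 385 180 215
side head 746 [0.50737193 0.02720691 0.10677746]
grip [234 203  45  11 133] [0.62495052 0.09750867 0.09365642] [0.58343437 0.06826475 0.08463401] [0.66136372 0.11878249 0.1005698 ]
post 58 [0.55086737 0.05838708 0.12766356] [200.17241379 293.5       ]
head px 233 347 194 222
[0.49683082 0.01527813 0.108     ]
[0.49287296 0.01521883 0.108     ]
[0.49206801 0.0156953  0.108     ]
```

View pics/c0.png

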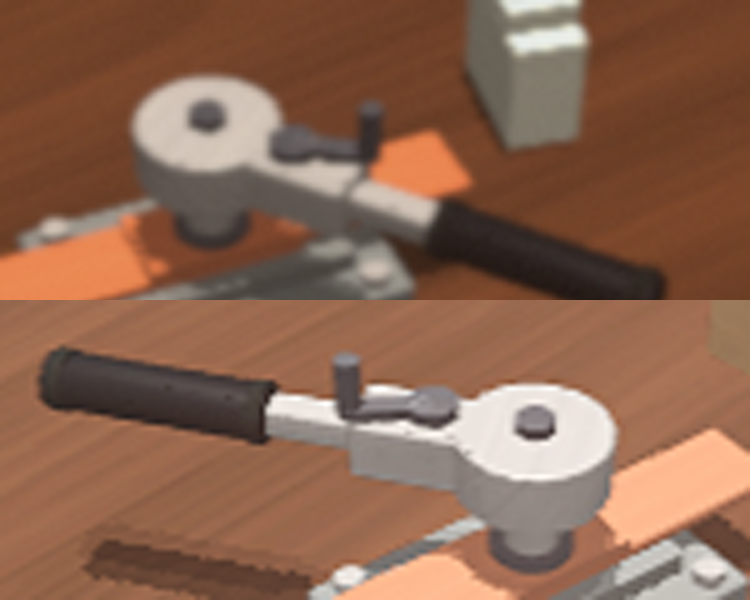

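Run:
```python
from h import *
import pickle
S=pickle.load(open("scene0.pkl","rb"));D=pickle.load(open("side0.pkl","rb"))
def tri(a,b):
    A=[];B=[]
    for s,(u,v) in((S,a),(D,b)):
        o=np.array(s["cam_to_world"])[:3,3];d=plane(s,u,v,0)-o;d/=np.linalg.norm(d);N=np.eye(3)-np.outer(d,d);A.append(N);B.append(N@o)
    return np.linalg.lstsq(np.vstack(A),np.hstack(B),rcond=None)[0]
bolt=tri((306.4,186.5),(332.3,206.8));post=tri((339,185.8),(294.2,196))
g1=tri((265+440/5,165+222/5),(225+268/5,185+110/5));g2=tri((265+648/5,165+280/5),(225+56/5,185+78/5))
print("bolt",bolt,"posttop",post,"grip ends",g1,g2)
d=g2-bolt;th=np.arctan2(d[1],d[0]);d=g1-bolt;print("angles",np.degrees([th,np.arctan2(d[1],d[0])]))
for n,s in(("sc",S),("si",D)):
    P=cloud(s);H=P[...,2];px=s["pixels"].astype(int)
    m=(H>.078)&(H<.09)&(px.min(-1)>110)&(np.hypot(P[...,0]-.45,P[...,1]-.1)<.25)&(np.hypot(P[...,0]-.5,P[...,1]-.02)>.06)
    print(n,"breaker top",m.sum(),P[m].min(0),P[m].max(0))
```

```text
bolt [0.49755544 0.01164454 0.11463278] posttop [0.55314187 0.05552576 0.13445428] grip ends [0.5901399  0.06483684 0.0947538 ] [0.66356596 0.11125753 0.09733286]
angles [30.96545125 29.87854304]
sc breaker top 8 [0.45047224 0.20620807 0.07808912] [0.47019348 0.22219486 0.0851065 ]
si breaker top 23 [0.45221828 0.05746031 0.08081743] [0.56689825 0.2273919  0.08977217]
```

Emit:
move_arm --jaw '[1,1,1,1,1,1,1,1,1,1]' --pt "-1.5 2 0" --pt "-2.5 3.3 0" --pt "-2.5 3.3 0" --pt "-2.5 3.3 0" --pt "-2.5 3.3 0" --pt "-2.5 3.3 0" --pt "-2.5 3.3 0" --pt "-2.5 3.3 0" --pt "-2.5 3.3 0" --pt "-2.5 3.3 0" --roll '[0,0,0,0,0,0,0,0,0,0]'

```text
clock: 1.15
ee_pos: [0.3846, 0.254, 0.1974]
tcp_rot: [0.782, 0.623, -0.0, -0.0]
wrist_force: [-0.1, 0.2, 0.7]
gripper_width: -0.0
```

Emit:
move_arm --jaw '[1,1,1,1,1,1,1,1,1,1]' --pt "-2.5 3.3 0" --pt "-2.5 3.3 0" --pt "-2.5 3.3 0" --pt "-2.5 3.3 0" --pt "-2 3 0" --pt "0 0 0" --pt "0 0 0" --pt "0 0 0" --pt "0 0 0" --pt "0 0 0" --roll '[0,0,0,0,0,8,8,8,8,8]'

```text
clock: 2.15
ee_pos: [0.5147, 0.1022, 0.1971]
tcp_rot: [0.949, 0.315, -0.0, -0.0]
wrist_force: [-0.8, 0.1, -0.1]
gripper_width: -0.0002
```

Emit:
move_arm --jaw '[1,1]' --pt "0 0 0" --pt "0 0 0" --roll '[6.5,0]'

```text
clock: 2.35
ee_pos: [0.5147, 0.1023, 0.1972]
tcp_rot: [0.965, 0.263, -0.0, -0.0]
wrist_force: [-0.8, -0.0, 0.6]
gripper_width: 0.0002
```

```bash
cat > w.py <<'E'
from h import *
from scipy.spatial.transform import Rotation as R
bolt=np.array([.4975,.0116])
def st():
    s=robot.sense();M=R.from_quat(s["tcp_rot"]).as_matrix();p=s["ee_pos"]
    print("t",s["clock"],"tcp",p.round(4),"xdeg",np.degrees(np.arctan2(M[1,0],M[0,0])).round(1),"ydeg",np.degrees(np.arctan2(M[1,1],M[0,1])).round(1),"F",s["wrist_force"].round(2),"Ftool",(M.T@s["wrist_force"]).round(2),"T",s["torque"].round(2),"w",round(s["gripper_width"],4))
    return p,M
def to(x,y,z,p,M): print("slide cm",(100*M.T@(np.array([x,y,z])-p)).round(2))
E
python3 - <<'E'
from w import *
p,M=st(); to(.534,.0855,.120,p,M)
s=snapshot("wrist"); cv2.imwrite("pics/w1.png",s["pixels"])
for q in((*bolt,.113),(.553,.0555,.134)): print(proj(s,q))
E
```

```text
t 2.35 tcp [0.5147 0.1023 0.1972] xdeg 30.5 ydeg -59.5 F [-0.81 -0.03  0.56] Ftool [-0.71 -0.39 -0.56] T [ 0.01 -0.01  0.  ] w 0.0002
slide cm [0.81 2.43 7.72]
(np.float64(255.81096158434724), np.float64(264.77321549466086))
(np.float64(332.2448919395741), np.float64(266.7760838824669))
```

View pics/w1.png

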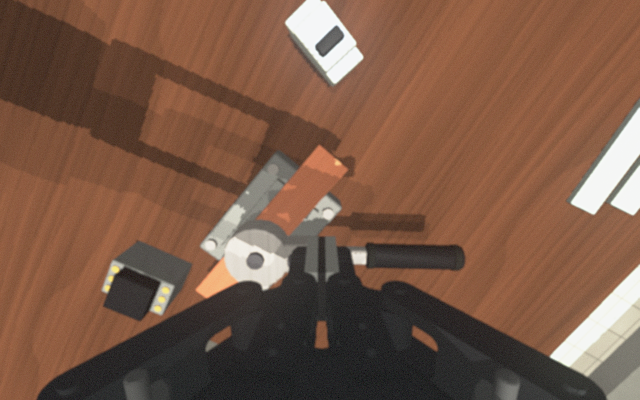

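Wrist view: the bolt top is at (256,261), about 4 px from where I predicted it. The handle is horizontal in the image, so the tool is aligned with it. I'll lower beside the post.

Emit:
move_arm --jaw '[1,1,1,1,1,1]' --pt "0.8 1.2 0" --pt "0 0 3" --pt "0 0 3" --pt "0 0 1.7" --pt "0 0 0" --pt "0 0 0" --roll '[0,0,0,0,0,0]'

```text
clock: 3.0
ee_pos: [0.5288, 0.0958, 0.1206]
tcp_rot: [0.965, 0.264, -0.0, 0.0]
wrist_force: [0.0, -1.2, 0.7]
gripper_width: 0.0001
```

Run:
```python
from w import *
p,M=st()
s=snapshot("scene"); t=snapshot("side")
a=cv2.resize(s["pixels"][150:230,275:395],None,fx=5,fy=5,interpolation=3);b=cv2.resize(t["pixels"][165:225,240:360],None,fx=5,fy=5,interpolation=3)
cv2.imwrite("pics/c2.png",np.vstack([a[:300],b]))
```

```text
t 3.0 tcp [0.5288 0.0958 0.1206] xdeg 30.6 ydeg -59.4 F [ 0.05 -1.2   0.69] Ftool [-0.57  1.06 -0.69] T [ 0.02 -0.04 -0.09] w 0.0001
```

View pics/c2.png

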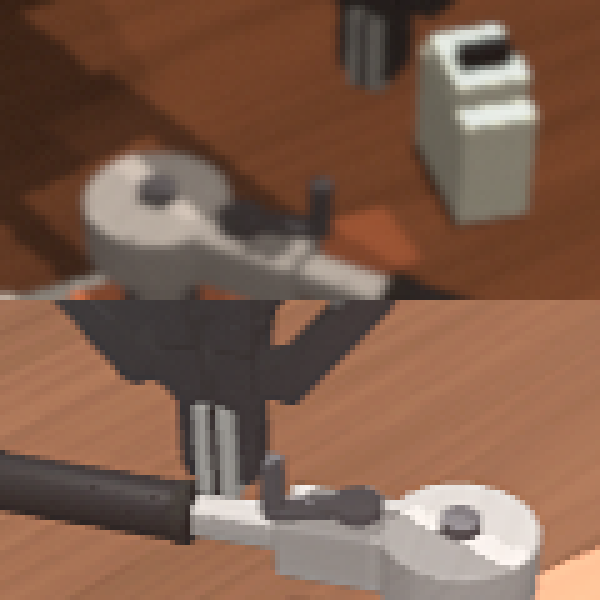

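The fingers stand clear of the lever post on its left, at the right height. I'll approach and then push gently.

Emit:
move_arm --jaw '[1,1,1,1,1,1,1]' --pt "0 1 0" --pt "0 1 0" --pt "0 0.5 0" --pt "0 0.2 0" --pt "0 0.2 0" --pt "0 0.2 0" --pt "0 0 0" --roll '[0,0,0,0,0,0,0]'

```text
clock: 3.8
ee_pos: [0.5438, 0.0693, 0.1205]
tcp_rot: [0.965, 0.264, -0.0, -0.0]
wrist_force: [1.1, 0.3, 0.2]
gripper_width: 0.0001
```

Emit:
move_arm --jaw '[1,1,1,1]' --pt "0 0.2 0" --pt "0 0.2 0" --pt "0 0.2 0" --pt "0 0 0" --roll '[0,0,0,0]'

```text
clock: 4.2
ee_pos: [0.547, 0.064, 0.1205]
tcp_rot: [0.965, 0.264, 0.0, 0.0]
wrist_force: [-0.1, -0.6, -0.1]
gripper_width: -0.0001
```

```bash
cat > look.py <<'E'
import sys
from w import *
p,M=st(); d=p[:2]-bolt; print("r",np.hypot(*d),"ang",np.degrees(np.arctan2(d[1],d[0])))
for n,b in(("scene",(130,230,275,415)),("side",(165,245,240,360))):
    s=snapshot(n);P=cloud(s);z=P[...,2];m=np.zeros(z.shape,bool);m[b[0]:b[1],b[2]:b[3]]=1
    x=s["pixels"]; g=x.max(-1)
    k=m&(z>.080)&(z<.108)&(g<70)&(np.hypot(P[...,0]-bolt[0],P[...,1]-bolt[1])>.10)&(np.hypot(P[...,0]-bolt[0],P[...,1]-bolt[1])<.21)
    q=P[k]; print(n,"grip n",k.sum(),"ang",np.degrees(np.median(np.arctan2(q[:,1]-bolt[1],q[:,0]-bolt[0]))).round(1) if k.any() else 0)
    k=m&(z>.118)&(z<.134)&(g<140); q=P[k]; print(n,"post?",k.sum(),q.mean(0).round(4) if k.any() else 0)
    if len(sys.argv)>1: 
        c=cv2.resize(x[b[0]:b[1],b[2]:b[2]+120],None,fx=4,fy=4,interpolation=3)
        cv2.imwrite(f"pics/{sys.argv[1]}_{n}.png",c)
if len(sys.argv)>1: cv2.imwrite(f"pics/{sys.argv[1]}.png",np.hstack([c2 if len(c2)==320 else c2[:320] for c2 in (cv2.imread(f"pics/{sys.argv[1]}_{n}.png") for n in("scene","side"))])[:,:800])
E
python3 look.py l1
```

```text
t 4.2 tcp [0.547  0.064  0.1205] xdeg 30.6 ydeg -59.4 F [-0.08 -0.61 -0.11] Ftool [-0.38  0.49  0.11] T [0.04 0.01 0.  ] w -0.0001
r 0.0720960305378079 ang 46.63350028641231
scene grip n 563 ang 26.7
scene post? 39 [0.5562 0.0547 0.1277]
side grip n 249 ang 34.0
side post? 41 [0.5501 0.0581 0.1264]
```

View pics/l1.png

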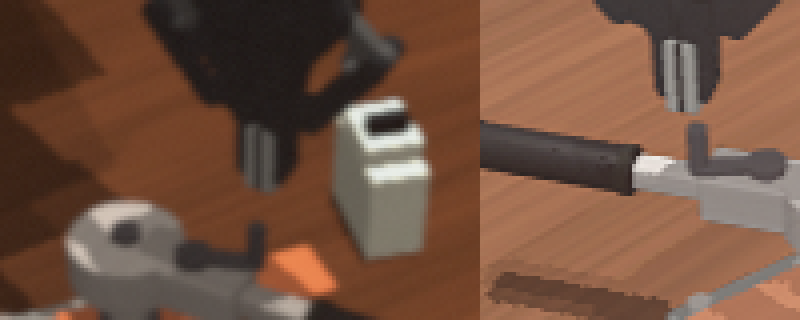

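Run:
```python
from w import *
p,M=st()
for n in("scene","side"):
    s=snapshot(n); P=cloud(s); print(n,"proj tcp",np.round(proj(s,p),1),"post",np.round(proj(s,(.553,.0555,.134)),1))
    m=(np.linalg.norm(P-p,axis=-1)<.05)&(P[...,2]>.11)&(s["pixels"].max(-1)<190)
    v,u=np.nonzero(m)
    for r in range(v.min(),v.max()+1,3):
        k=m[r]; print(r,u[v==r].min(),u[v==r].max(),P[r][k].mean(0).round(3))
```

```text
t 4.3 tcp [0.5468 0.0642 0.1205] xdeg 30.6 ydeg -59.4 F [-0.59  0.42 -0.53] Ftool [-0.29 -0.66  0.53] T [ 0.01 -0.02  0.03] w -0.0002
scene proj tcp [340.2 188. ] post [338.4 185.9]
169 336 336 [0.543 0.056 0.169]
172 335 348 [0.553 0.059 0.167]
175 337 346 [0.557 0.06  0.162]Traceback (most recent call last):
  File "<stdin>", line 8, in <module>
    return umr_minimum(a, axis, None, out, keepdims, initial, where)
ValueError: zero-size array to reduction operation minimum which has no identity
```

```bash
cat >> h.py <<'E'
def tri(S,a,D,b):
    A=[];B=[]
    for s,(u,v) in((S,a),(D,b)):
        o=np.array(s["cam_to_world"])[:3,3];d=plane(s,u,v,0)-o;d/=np.linalg.norm(d);N=np.eye(3)-np.outer(d,d);A.append(N);B.append(N@o)
    return np.linalg.lstsq(np.vstack(A),np.hstack(B),rcond=None)[0]
E
python3 - <<'E'
from w import *
p,M=st()
S=snapshot("scene");D=snapshot("side");print("tip",tri(S,(340.8,177.5),D,(291,192.5)),"post",tri(S,(339,186),D,(294.2,196)))
P=cloud(D)
print("side tip pts",P[186:194:2,291].round(3).tolist())
s=robot.sense();print(s["joints"].round(4).tolist(), proj(D,p))
s=snapshot("wrist");print(proj(s,p),"wrist cam-tcp tool",(M.T@(np.array(s["cam_to_world"])[:3,3]-p)).round(3))
E
```

```text
t 4.35 tcp [0.5468 0.0642 0.1205] xdeg 30.6 ydeg -59.4 F [ 0.3  -0.76 -0.09] Ftool [-0.13  0.8   0.09] T [-0.01 -0.03 -0.02] w -0.0
tip [0.54916857 0.06422703 0.1487731 ] post [0.55340812 0.05532142 0.13421813]
side tip pts [[0.538, 0.074, 0.173], [0.539, 0.074, 0.168], [0.539, 0.073, 0.163], [0.54, 0.073, 0.159]]
[0.0402, 0.3436, 1.6646, 0.0, 1.1334, -0.4933] (np.float64(292.8432488302055), np.float64(205.53325725133158))
(np.float64(321.3664627549011), np.float64(230.78279833222)) wrist cam-tcp tool [-0.    -0.074 -0.176]
```

The images put the fingertips at about z 0.15, but the reported TCP is at 0.1205. So the fingers are passing above the post. I'll back off into free space, lower, and check.

Emit:
move_arm --jaw '[1,1,1,1]' --pt "0 -2.5 0" --pt "0 0 1.5" --pt "0 0 1.2" --pt "0 0 0" --roll '[0,0,0,0]'

```text
clock: 4.9
ee_pos: [0.5325, 0.0855, 0.0918]
tcp_rot: [0.965, 0.264, -0.002, -0.0]
wrist_force: [0.1, -1.0, -0.7]
gripper_width: -0.0003
```

```bash
python3 look.py l2
python3 - <<'E'
from w import *
p,M=st()
for n in("scene","side"):
    s=snapshot(n); P=cloud(s)
    m=(np.hypot(P[...,0]-p[0],P[...,1]-p[1])<.03)&(P[...,2]>.085)&(P[...,2]<.25)
    v,u=np.nonzero(m);print(n,"low z pts",np.sort(P[m][:,2])[:8].round(3),"rows",v.min(),v.max())
    r=v.max();print([(a,b.round(3).tolist()) for a,b in zip(u[v==r],P[r][m[r]])][:6], proj(s,p))
E
```

```text
t 4.9 tcp [0.5325 0.0855 0.0918] xdeg 30.6 ydeg -59.4 F [ 0.06 -1.04 -0.66] Ftool [-0.48  0.93  0.66] T [-0.05  0.01  0.02] w -0.0003
r 0.0817935717942981 ang 64.66349179412369
scene grip n 562 ang 26.6
scene post? 57 [0.5515 0.0624 0.128 ]
side grip n 278 ang 33.8
side post? 13 [0.5259 0.0924 0.1317]
t 5.0 tcp [0.534  0.0855 0.0932] xdeg 30.5 ydeg -59.5 F [ 0.31 -0.92  0.01] Ftool [-0.2   0.95 -0.01] T [-0.04  0.    0.  ] w 0.0005
scene low z pts [0.128 0.128 0.129 0.13  0.13  0.13  0.131 0.131] rows 130 181
[(np.int64(345), [0.543, 0.079, 0.13]), (np.int64(346), [0.544, 0.08, 0.13]), (np.int64(347), [0.548, 0.08, 0.133]), (np.int64(348), [0.545, 0.085, 0.128])] (np.float64(344.9229968164393), np.float64(191.35545868611445))
side low z pts [0.086 0.087 0.088 0.09  0.09  0.091 0.091 0.092] rows 155 220
[(np.int64(299), [0.54, 0.057, 0.086])] (np.float64(289.64945437969817), np.float64(225.15055899242594))
```

View pics/l2.png

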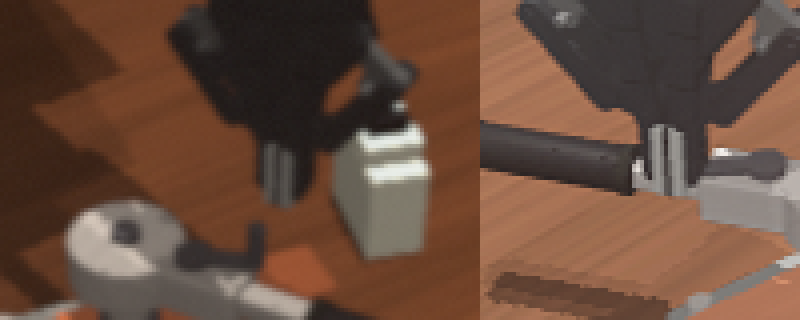

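With the TCP reading 0.093, the visible tips are at about z 0.128, so they sit roughly 35 mm above the reported TCP. Their xy agrees with the reading. I'll lower another 7 mm and push.

Emit:
move_arm --jaw '[1,1,1,1,1,1,1,1]' --pt "0 0 0.7" --pt "0 0.8 0" --pt "0 0.5 0" --pt "0 0.2 0" --pt "0 0.2 0" --pt "0 0.2 0" --pt "0 0.2 0" --pt "0 0 0" --roll '[0,0,0,0,0,0,0,0]'

```text
clock: 5.9
ee_pos: [0.5449, 0.0679, 0.0866]
tcp_rot: [0.965, 0.263, 0.0, -0.0]
wrist_force: [-0.4, 2.2, -0.9]
gripper_width: 0.0002
```

```bash
python3 look.py l3
```

```text
t 5.9 tcp [0.5449 0.0679 0.0866] xdeg 30.5 ydeg -59.5 F [-0.39  2.15 -0.95] Ftool [ 0.76 -2.05  0.95] T [ 0.28  0.04 -0.  ] w 0.0002
r 0.07362335727743043 ang 49.89610248474715
scene grip n 547 ang 26.5
scene post? 75 [0.5553 0.0593 0.1282]
side grip n 263 ang 33.9
side post? 40 [0.539  0.0748 0.1303]
```

Contact: about 2 N against the push, as expected at the post. I'll carry on slowly over the middle.

Emit:
move_arm --jaw '[1,1,1,1,1]' --pt "0 0.2 0" --pt "0 0.2 0" --pt "0 0.2 0" --pt "0 0.2 0" --pt "0 0 0" --roll '[0,0,0,0,0]'

```text
clock: 6.5
ee_pos: [0.5489, 0.06, 0.0864]
tcp_rot: [0.965, 0.263, -0.0, 0.0]
wrist_force: [0.5, -0.4, 0.2]
gripper_width: 0.0004
```

Emit:
move_arm --jaw '[1,1,1,1,1]' --pt "0 0.2 0" --pt "0 0.2 0" --pt "0 0.2 0" --pt "0 0.1 0" --pt "0 0 0" --roll '[0,0,0,0,0]'

```text
clock: 7.0
ee_pos: [0.5525, 0.0545, 0.0865]
tcp_rot: [0.965, 0.263, -0.0, 0.0]
wrist_force: [0.3, -0.6, -0.5]
gripper_width: 0.0002
```

```bash
python3 look.py l4
```

```text
t 7.0 tcp [0.5525 0.0545 0.0865] xdeg 30.6 ydeg -59.4 F [ 0.31 -0.55 -0.49] Ftool [-0.02  0.63  0.49] T [-0.03  0.02  0.01] w 0.0002
r 0.0697623497228568 ang 37.949269125040786
scene grip n 550 ang 26.5
scene post? 80 [0.5635 0.0438 0.1286]
side grip n 286 ang 33.8
side post? 41 [0.5471 0.0625 0.13  ]
```

View pics/l4.png

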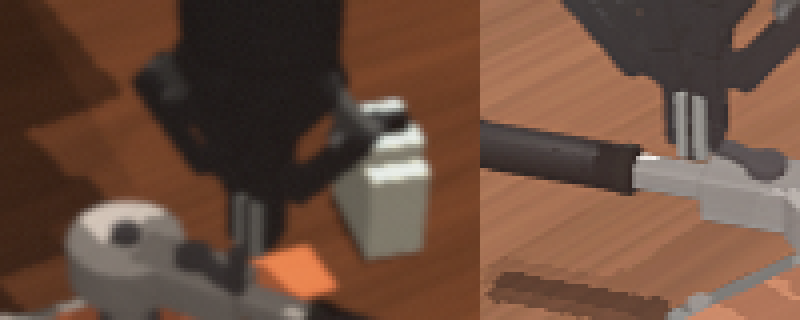

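The lever snapped over: the post is now on the clockwise side, at scene about (335,201), and there is no contact force. The handle did not move. I'll back off and go to the left side of the grip.

Emit:
move_arm --jaw '[1,1,1,1,1,1,1,1,1]' --pt "0 -1.6 0" --pt "0 -2 0" --pt "2.5 0 0" --pt "3 0 0" --pt "3.5 0 0" --pt "0 0 2" --pt "0 0 1.5" --pt "0 0 0.5" --pt "0 0 0" --roll '[0,0,0,0,0,0,0,0,0]'

```text
clock: 8.0
ee_pos: [0.61, 0.1321, 0.0456]
tcp_rot: [0.965, 0.264, -0.001, -0.0]
wrist_force: [1.0, 0.2, -0.5]
gripper_width: -0.0001
```

```bash
python3 look.py l5
python3 - <<'E'
from w import *
p,M=st()
for n in("scene","side"):
    s=snapshot(n); P=cloud(s); d=P[...,:2]-[.532,.032]
    m=(P[...,2]>.118)&(P[...,2]<.136)&(np.hypot(d[...,0],d[...,1])<.045)
    q=P[m]; print(n,m.sum(),q.mean(0) if m.any() else 0)
E
```

```text
t 8.0 tcp [0.61   0.1321 0.0456] xdeg 30.6 ydeg -59.4 F [ 0.96  0.15 -0.45] Ftool [0.9  0.36 0.45] T [ 0.   -0.04  0.  ] w -0.0001
r 0.16479947047014698 ang 46.962497586679405
scene grip n 633 ang 26.8
scene post? 229 [0.6082 0.1115 0.128 ]
side grip n 261 ang 34.3
side post? 124 [0.5841 0.1076 0.1279]
t 8.1 tcp [0.6116 0.1319 0.0471] xdeg 30.6 ydeg -59.4 F [ 1.25 -0.09 -0.39] Ftool [1.03 0.71 0.39] T [-0.02  0.02 -0.01] w 0.0
scene 42 [0.56640781 0.03620968 0.12831427]
side 48 [0.56104224 0.03979781 0.12826501]
```

View pics/l5.png

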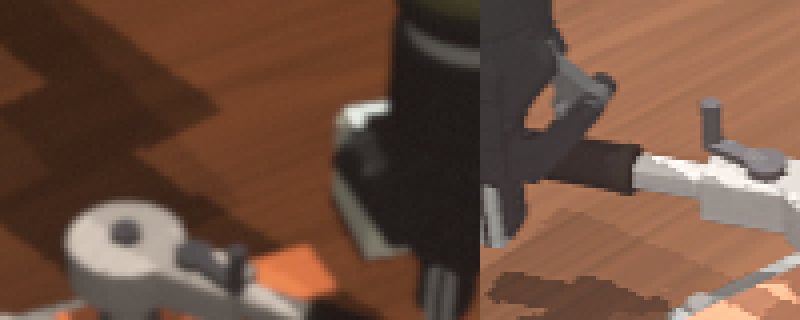

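The lever measures about +0.34 rad from the post position, so it is on the tightening side. I'll start the arc with 2° per row (x 0.08, y 0.55 cm).

Emit:
move_arm --jaw '[1,1,1,1,1,1,1,1,1]' --pt "0 1 0" --pt "0 0.8 0" --pt "0 0.4 0" --pt "0.08 0.55 0" --pt "0.08 0.55 0" --pt "0.08 0.55 0" --pt "0.08 0.55 0" --pt "0.08 0.55 0" --pt "0 0 0" --roll '[0,0,0,2,2,2,2,2,0]'

```text
clock: 9.1
ee_pos: [0.6393, 0.0889, 0.0464]
tcp_rot: [0.984, 0.178, 0.0, 0.0]
wrist_force: [-0.4, 0.3, -0.4]
gripper_width: 0.0001
```

```bash
cat > arc.py <<'E'
from w import *
p,M=st();d=p[:2]-bolt;r=d@M[:2,0];l=d@M[:2,1]
hx=np.degrees(np.arctan2(d[1],d[0])-np.arcsin(.023/np.hypot(*d)))
print("r",r.round(4),"lat",l.round(4),"handle angle if touching",hx.round(2))
E
python3 arc.py; python3 look.py | grep grip
```

```text
t 9.1 tcp [0.6393 0.0889 0.0464] xdeg 20.5 ydeg -69.5 F [-0.44  0.31 -0.4 ] Ftool [-0.31 -0.44  0.4 ] T [ 0.05  0.   -0.04] w 0.0001
r 0.1599 lat -0.0229 handle angle if touching 20.42
scene grip n 476 ang 18.6
side grip n 298 ang 25.3
```

Emit:
move_arm --jaw '[1,1,1,1,1]' --pt "0.08 0.55 0" --pt "0.08 0.55 0" --pt "0.08 0.55 0" --pt "0.08 0.55 0" --pt "0.08 0.55 0" --roll '[2,2,2,2,2]'

```text
clock: 9.7
ee_pos: [0.6506, 0.064, 0.0465]
tcp_rot: [0.996, 0.091, 0.0, 0.0]
wrist_force: [-0.9, 0.6, 0.2]
gripper_width: 0.0001
```

Emit:
move_arm --jaw '[1,1,1]' --pt "0.08 0.55 0" --pt "0.08 0.55 0" --pt "0.08 0.55 0" --roll '[2,2,2]'

```text
clock: 10.0
ee_pos: [0.6551, 0.0488, 0.0465]
tcp_rot: [0.999, 0.038, -0.0, -0.001]
wrist_force: [-0.3, 3.8, -0.5]
gripper_width: -0.0003
```

Emit:
move_arm --jaw '[1,1,1]' --pt "0.08 0.55 0" --pt "0.08 0.55 0" --pt "0 0 0" --roll '[2,2,0]'

```text
clock: 10.3
ee_pos: [0.6574, 0.0369, 0.0465]
tcp_rot: [1.0, 0.004, -0.0, 0.0]
wrist_force: [-1.9, 1.3, -0.5]
gripper_width: 0.0001
```

```bash
python3 arc.py; python3 look.py | grep grip
```

```text
t 10.3 tcp [0.6574 0.0369 0.0465] xdeg 0.5 ydeg -89.5 F [-1.91  1.31 -0.53] Ftool [-1.9  -1.32  0.53] T [ 0.25  0.14 -0.03] w 0.0001
r 0.1601 lat -0.024 handle angle if touching 0.84
scene grip n 140 ang -0.3
side grip n 258 ang 5.8
```

The bolt is starting to load: the moment reading rises to 0.25 N m, and it is quieter than the force reading. I'll go on in smaller steps.

Emit:
move_arm --jaw '[1,1,1,1]' --pt "0.04 0.28 0" --pt "0.04 0.28 0" --pt "0.04 0.28 0" --pt "0.04 0.28 0" --roll '[1,1,1,1]'

```text
clock: 10.8
ee_pos: [0.6587, 0.0265, 0.0465]
tcp_rot: [1.0, -0.031, -0.0, -0.0]
wrist_force: [-0.9, 4.4, -0.3]
gripper_width: 0.0
```

```bash
python3 arc.py
```

```text
t 10.8 tcp [0.6587 0.0265 0.0465] xdeg -3.5 ydeg -93.5 F [-0.94  4.41 -0.28] Ftool [-1.21 -4.34  0.28] T [0.6  0.18 0.01] w 0.0
r 0.16 lat -0.0248 handle angle if touching -2.87
```

Emit:
move_arm --jaw '[1,1,1,1]' --pt "0.04 0.28 0" --pt "0.04 0.28 0" --pt "0.04 0.28 0" --pt "0.04 0.28 0" --roll '[1,1,1,1]'

```text
clock: 11.2
ee_pos: [0.6594, 0.015, 0.0465]
tcp_rot: [0.998, -0.066, -0.0, -0.0]
wrist_force: [-1.4, 4.4, 0.1]
gripper_width: 0.0002
```

```bash
python3 arc.py
```

```text
t 11.2 tcp [0.6594 0.015  0.0465] xdeg -7.5 ydeg -97.5 F [-1.41  4.35  0.14] Ftool [-1.97 -4.13 -0.14] T [ 0.68  0.22 -0.03] w 0.0002
r 0.1601 lat -0.0245 handle angle if touching -6.97
```

```bash
sed -i 's/^hx=/s=robot.sense();print("Tx_tool",(M.T@s["torque"])[0].round(3),"Nm at handle from Fy",(-(M.T@s["wrist_force"])[1]*r).round(2));hx=/' arc.py
```

Emit:
move_arm --jaw '[1,1,1]' --pt "0.04 0.28 0" --pt "0.04 0.28 0" --pt "0.04 0.28 0" --roll '[1,1,1]'

```text
clock: 11.5
ee_pos: [0.6594, 0.0065, 0.0465]
tcp_rot: [0.996, -0.092, 0.0, -0.0]
wrist_force: [-1.4, 4.0, 0.3]
gripper_width: -0.0004
```

```bash
python3 arc.py
```

```text
t 11.5 tcp [0.6594 0.0065 0.0465] xdeg -10.5 ydeg -100.5 F [-1.42  4.03  0.34] Ftool [-2.13 -3.71 -0.34] T [0.69 0.2  0.06] w -0.0004
Tx_tool 0.638 Nm at handle from Fy 0.59
r 0.1601 lat -0.0245 handle angle if touching -9.97
```

Emit:
move_arm --jaw '[1,1]' --pt "0.04 0.28 0" --pt "0.04 0.28 0" --roll '[1,1]'

```text
clock: 11.7
ee_pos: [0.6591, 0.0008, 0.0465]
tcp_rot: [0.994, -0.109, -0.0, -0.0]
wrist_force: [-1.6, 3.6, 0.2]
gripper_width: -0.0
```

```bash
python3 arc.py
```

```text
t 11.7 tcp [0.6591 0.0008 0.0465] xdeg -12.5 ydeg -102.5 F [-1.59  3.58  0.18] Ftool [-2.33 -3.15 -0.18] T [ 0.68  0.14 -0.01] w -0.0
Tx_tool 0.628 Nm at handle from Fy 0.5
r 0.1601 lat -0.0245 handle angle if touching -11.97
```

Steady turning torque: Tx is 0.63, about 0.6 N m at the handle, so the bolt is not on the washer yet. I'll step 2 to 3° at a time, watching for a rise.

Emit:
move_arm --jaw '[1,1,1]' --pt "0.04 0.28 0" --pt "0.04 0.28 0" --pt "0.04 0.28 0" --roll '[1,1,1]'

```text
clock: 12.0
ee_pos: [0.6584, -0.0076, 0.0465]
tcp_rot: [0.991, -0.135, 0.0, -0.0]
wrist_force: [-0.3, 3.7, -0.4]
gripper_width: 0.0002
```

```bash
python3 arc.py
```

```text
t 12.0 tcp [ 0.6584 -0.0076  0.0465] xdeg -15.5 ydeg -105.5 F [-0.27  3.72 -0.4 ] Ftool [-1.26 -3.51  0.4 ] T [0.66 0.13 0.03] w 0.0002
Tx_tool 0.603 Nm at handle from Fy 0.56
r 0.1601 lat -0.0245 handle angle if touching -14.97
```

Emit:
move_arm --jaw '[1,1]' --pt "0.04 0.28 0" --pt "0.04 0.28 0" --roll '[1,1]'

```text
clock: 12.2
ee_pos: [0.6576, -0.0132, 0.0465]
tcp_rot: [0.988, -0.152, 0.0, -0.0]
wrist_force: [-0.8, 3.9, -1.2]
gripper_width: 0.0003
```

```bash
python3 arc.py
```

```text
t 12.2 tcp [ 0.6576 -0.0132  0.0465] xdeg -17.5 ydeg -107.5 F [-0.83  3.87 -1.25] Ftool [-1.96 -3.44  1.25] T [ 0.71  0.   -0.01] w 0.0003
Tx_tool 0.674 Nm at handle from Fy 0.55
r 0.1601 lat -0.0246 handle angle if touching -16.96
```

Emit:
move_arm --jaw '[1,1]' --pt "0.04 0.28 0" --pt "0.04 0.28 0" --roll '[1,1]'

```text
clock: 12.4
ee_pos: [0.6566, -0.0188, 0.0465]
tcp_rot: [0.986, -0.17, 0.0, -0.0]
wrist_force: [-0.9, 5.1, -0.0]
gripper_width: 0.0002
```

```bash
python3 arc.py
```

```text
t 12.4 tcp [ 0.6566 -0.0188  0.0465] xdeg -19.5 ydeg -109.5 F [-0.92  5.14 -0.03] Ftool [-2.59 -4.54  0.03] T [ 0.75  0.08 -0.04] w 0.0002
Tx_tool 0.679 Nm at handle from Fy 0.73
r 0.1601 lat -0.0246 handle angle if touching -18.96
```

Emit:
move_arm --jaw '[1,1]' --pt "0.04 0.28 0" --pt "0.04 0.28 0" --roll '[1,1]'

```text
clock: 12.6
ee_pos: [0.6556, -0.0241, 0.0465]
tcp_rot: [0.982, -0.187, 0.0, -0.0]
wrist_force: [0.4, 5.1, -0.9]
gripper_width: 0.0002
```

```bash
python3 arc.py
```

```text
t 12.6 tcp [ 0.6556 -0.0241  0.0465] xdeg -21.5 ydeg -111.5 F [ 0.36  5.07 -0.94] Ftool [-1.53 -4.85  0.94] T [ 0.89 -0.02 -0.02] w 0.0002
Tx_tool 0.839 Nm at handle from Fy 0.78
r 0.1601 lat -0.0248 handle angle if touching -20.87
```

The washer is engaging: Tx is up to 0.84. Two more degrees should bring about 0.95–1.0 N m.

Emit:
move_arm --jaw '[1,1,1]' --pt "0.04 0.28 0" --pt "0.04 0.28 0" --pt "0 0 0" --roll '[1,1,0]'

```text
clock: 12.9
ee_pos: [0.6542, -0.0297, 0.0465]
tcp_rot: [0.979, -0.204, 0.0, -0.0]
wrist_force: [0.3, 5.3, -0.6]
gripper_width: 0.0002
```

```bash
python3 arc.py;python3 arc.py|head -2
```

```text
t 12.9 tcp [ 0.6542 -0.0297  0.0465] xdeg -23.5 ydeg -113.5 F [ 0.29  5.28 -0.62] Ftool [-1.84 -4.96  0.62] T [ 0.84  0.01 -0.03] w 0.0002
Tx_tool 0.768 Nm at handle from Fy 0.79
r 0.1602 lat -0.0247 handle angle if touching -22.91
t 12.9 tcp [ 0.6542 -0.0297  0.0465] xdeg -23.5 ydeg -113.5 F [ 0.29  5.28 -0.62] Ftool [-1.84 -4.96  0.62] T [ 0.84  0.01 -0.03] w 0.0002
Tx_tool 0.768 Nm at handle from Fy 0.79
```

Emit:
move_arm --jaw '[1]' --pt "0.04 0.28 0" --roll '[1]'

```text
clock: 13.0
ee_pos: [0.6538, -0.0317, 0.0465]
tcp_rot: [0.977, -0.212, 0.0, -0.001]
wrist_force: [0.5, 6.9, -1.6]
gripper_width: 0.0001
```

```bash
python3 arc.py
```

```text
t 13.0 tcp [ 0.6538 -0.0317  0.0465] xdeg -24.5 ydeg -114.5 F [ 0.47  6.92 -1.61] Ftool [-2.44 -6.49  1.62] T [ 1.09 -0.15  0.02] w 0.0001
Tx_tool 1.053 Nm at handle from Fy 1.04
r 0.1602 lat -0.0254 handle angle if touching -23.63
```

Emit:
move_arm --jaw '[1]' --pt "0.02 0.14 0" --roll '[0.5]'

```text
clock: 13.1
ee_pos: [0.6534, -0.0331, 0.0465]
tcp_rot: [0.976, -0.217, 0.0, -0.001]
wrist_force: [1.0, 6.5, -1.3]
gripper_width: -0.0001
```

```bash
python3 arc.py
```

```text
t 13.1 tcp [ 0.6534 -0.0331  0.0465] xdeg -25.0 ydeg -115.0 F [ 0.96  6.47 -1.32] Ftool [-1.87 -6.27  1.33] T [ 1.07 -0.12 -0.  ] w -0.0001
Tx_tool 1.023 Nm at handle from Fy 1.0
r 0.1602 lat -0.0254 handle angle if touching -24.17
```

That is 1.0 N m by both measures, so I'll hold briefly, ease off and rise clear.

Emit:
move_arm --jaw '[1,1,1,1,1,1,1,1,1,1]' --pt "0 0 0" --pt "0 0 0" --pt "0 0 0" --pt "0 -0.2 0" --pt "0 -0.3 0" --pt "0 -1 0" --pt "0 -1.5 0" --pt "0 0 -4" --pt "0 0 -4" --pt "0 0 -4" --roll '[0,0,0,0,0,0,0,0,0,0]'

```text
clock: 14.1
ee_pos: [0.6663, -0.006, 0.1677]
tcp_rot: [0.976, -0.216, 0.0, 0.001]
wrist_force: [0.8, 0.0, 0.2]
gripper_width: -0.0003
```

Emit:
move_arm --jaw '[1,1,1,1]' --pt "0 -3 0" --pt "0 -4 0" --pt "0 -3 0" --pt "0 0 0" --roll '[0,0,0,0]'

```text
clock: 14.5
ee_pos: [0.7103, 0.0887, 0.1668]
tcp_rot: [0.977, -0.214, 0.002, -0.001]
wrist_force: [-0.1, -0.7, -0.6]
gripper_width: -0.0002
```

Run:
```python
from w import *
p,M=st();I=[]
for n,b in(("scene",(160,260,265,385)),("side",(165,265,230,350))):
    s=snapshot(n);P=cloud(s);x=s["pixels"];g=x.max(-1);d=P[...,:2]-bolt;rr=np.hypot(d[...,0],d[...,1])
    k=(P[...,2]>.08)&(P[...,2]<.108)&(g<70)&(rr>.1)&(rr<.2);q=d[k];print(n,k.sum(),"grip ang",np.degrees(np.median(np.arctan2(q[:,1],q[:,0]))) if k.any() else 0)
    k=(P[...,2]>.118)&(P[...,2]<.136)&(rr<.085);print("post",k.sum(),P[k].mean(0) if k.any() else 0)
    I.append(cv2.resize(x[b[0]:b[1],b[2]:b[3]],None,fx=3.3,fy=3.3,interpolation=3))
cv2.imwrite("pics/f1.png",np.hstack(I))
```

```text
t 14.5 tcp [0.7103 0.0887 0.1668] xdeg -24.7 ydeg -114.7 F [-0.1  -0.67 -0.61] Ftool [0.18 0.66 0.61] T [0.   0.03 0.01] w -0.0002
scene 546 grip ang -20.17402109685988
post 44 [ 0.55729295 -0.02685886  0.1277747 ]
side 97 grip ang -15.522189994208318
post 45 [ 0.55214695 -0.02297778  0.12752835]
```

View pics/f1.png

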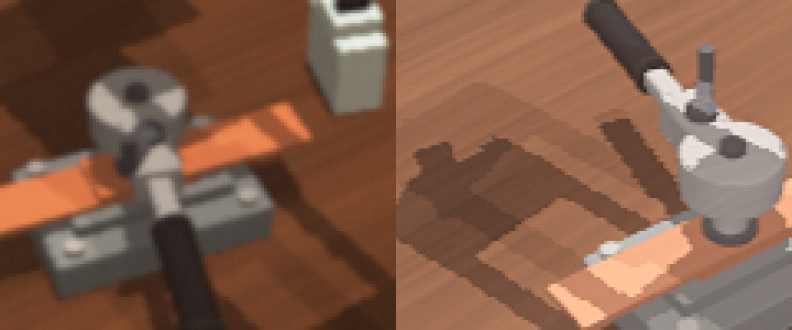

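The fingers are clear and the lever is fully over (post angle fits +0.55). But the handle looks about 4° back from where I left it. I need to know whether the bolt unwound or only the handle moved, so I'll go back and push again, logging the torque against angle.

Emit:
move_arm --jaw '[1,1,1,1,1,1,1,1]' --pt "0 3 0" --pt "0 4 0" --pt "0 2 0" --pt "0 0 4" --pt "0 0 4" --pt "0 0 4" --pt "0 0.5 0" --pt "0 0 0" --roll '[0,0,0,0,0,0,0,0]'

```text
clock: 15.4
ee_pos: [0.6669, -0.0031, 0.0464]
tcp_rot: [0.976, -0.216, -0.001, 0.0]
wrist_force: [-0.2, 0.4, 0.1]
gripper_width: 0.0003
```

```bash
python3 arc.py
```

```text
t 15.4 tcp [ 0.6669 -0.0031  0.0464] xdeg -25.0 ydeg -115.0 F [-0.19  0.38  0.14] Ftool [-0.33 -0.26 -0.14] T [-0.01 -0.01  0.04] w 0.0003
Tx_tool -0.002 Nm at handle from Fy 0.04
r 0.1598 lat -0.0583 handle angle if touching -12.74
```

Emit:
move_arm --jaw '[1,1,1]' --pt "0 0.5 0" --pt "0 0.3 0" --pt "0 0.3 0" --roll '[0,0,0]'

```text
clock: 15.7
ee_pos: [0.6645, -0.0124, 0.0488]
tcp_rot: [0.976, -0.216, 0.002, -0.0]
wrist_force: [-0.2, -0.1, 0.4]
gripper_width: -0.0003
```

```bash
python3 arc.py
```

```text
t 15.7 tcp [ 0.6645 -0.0124  0.0488] xdeg -24.9 ydeg -114.9 F [-0.22 -0.12  0.37] Ftool [-0.14  0.2  -0.37] T [0.   0.   0.05] w -0.0003
Tx_tool 0.002 Nm at handle from Fy -0.03
r 0.1615 lat -0.0487 handle angle if touching -16.01
```

Emit:
move_arm --jaw '[1,1]' --pt "0 0.3 0" --pt "0 0.3 0" --roll '[0,0]'

```text
clock: 15.9
ee_pos: [0.6608, -0.0176, 0.0473]
tcp_rot: [0.976, -0.216, 0.001, -0.0]
wrist_force: [-0.6, -0.1, 0.6]
gripper_width: -0.0003
```

```bash
python3 arc.py
```

```text
t 15.9 tcp [ 0.6608 -0.0176  0.0473] xdeg -24.9 ydeg -114.9 F [-0.62 -0.12  0.58] Ftool [-0.51  0.37 -0.58] T [-0.03 -0.02  0.  ] w -0.0003
Tx_tool -0.021 Nm at handle from Fy -0.06
r 0.1604 lat -0.0424 handle angle if touching -18.1
```

Emit:
move_arm --jaw '[1,1]' --pt "0 0.3 0" --pt "0 0.3 0" --roll '[0,0]'

```text
clock: 16.1
ee_pos: [0.6579, -0.0229, 0.0465]
tcp_rot: [0.976, -0.216, 0.0, -0.0]
wrist_force: [0.4, 0.9, -0.2]
gripper_width: 0.0003
```

```bash
python3 arc.py
```

```text
t 16.1 tcp [ 0.6579 -0.0229  0.0465] xdeg -24.9 ydeg -114.9 F [ 0.38  0.86 -0.19] Ftool [-0.02 -0.94  0.19] T [ 0.26 -0.18  0.03] w 0.0003
Tx_tool 0.317 Nm at handle from Fy 0.15
r 0.16 lat -0.0363 handle angle if touching -20.2
```

Emit:
move_arm --jaw '[1,1]' --pt "0 0.3 0" --pt "0 0.2 0" --roll '[0,0]'

```text
clock: 16.3
ee_pos: [0.6567, -0.0269, 0.0466]
tcp_rot: [0.976, -0.216, 0.001, -0.001]
wrist_force: [3.3, 2.8, -0.1]
gripper_width: 0.0003
```

```bash
python3 arc.py
```

```text
t 16.3 tcp [ 0.6567 -0.0269  0.0466] xdeg -25.0 ydeg -115.0 F [ 3.28  2.78 -0.07] Ftool [ 1.81 -3.9   0.08] T [ 0.46 -0.43 -0.  ] w 0.0003
Tx_tool 0.599 Nm at handle from Fy 0.63
r 0.1606 lat -0.0322 handle angle if touching -21.68
```

Force rises straight away from about -20°, at roughly 11 N m/rad. That is stiffer than the washer, so the springback looks mostly elastic windup with the bolt holding. For margin I'll take it slowly to about 1.1 N m and release gradually.

Emit:
move_arm --jaw '[1,1,1]' --pt "0 0.2 0" --pt "0 0.2 0" --pt "0 0.2 0" --roll '[0,0,0]'

```text
clock: 16.6
ee_pos: [0.6551, -0.0321, 0.0467]
tcp_rot: [0.976, -0.216, 0.001, -0.001]
wrist_force: [4.3, 5.5, -1.2]
gripper_width: 0.0001
```

```bash
python3 arc.py
```

```text
t 16.6 tcp [ 0.6551 -0.0321  0.0467] xdeg -24.9 ydeg -114.9 F [ 4.29  5.52 -1.17] Ftool [ 1.56 -6.81  1.19] T [ 0.67 -0.84  0.05] w 0.0001
Tx_tool 0.962 Nm at handle from Fy 1.1
r 0.1613 lat -0.0268 handle angle if touching -23.59
```

Emit:
move_arm --jaw '[1]' --pt "0 0.2 0" --roll '[0]'

```text
clock: 16.7
ee_pos: [0.6545, -0.0337, 0.0467]
tcp_rot: [0.976, -0.216, 0.002, -0.001]
wrist_force: [5.4, 4.8, -3.5]
gripper_width: -0.0003
```

```bash
python3 arc.py
```

```text
t 16.7 tcp [ 0.6545 -0.0337  0.0467] xdeg -24.9 ydeg -114.9 F [ 5.35  4.81 -3.49] Ftool [ 2.81 -6.61  3.51] T [ 0.82 -0.88  0.06] w -0.0003
Tx_tool 1.117 Nm at handle from Fy 1.07
r 0.1615 lat -0.0252 handle angle if touching -24.17
```

Emit:
move_arm --jaw '[1,1]' --pt "0 0.1 0" --pt "0 0 0" --roll '[0,0]'

```text
clock: 16.9
ee_pos: [0.6542, -0.0346, 0.0467]
tcp_rot: [0.976, -0.216, 0.002, -0.001]
wrist_force: [5.5, 3.6, -2.4]
gripper_width: -0.0
```

```bash
python3 arc.py
```

```text
t 16.9 tcp [ 0.6542 -0.0346  0.0467] xdeg -24.9 ydeg -114.9 F [ 5.47  3.6  -2.45] Ftool [ 3.43 -5.56  2.47] T [ 0.71 -0.85  0.05] w -0.0
Tx_tool 1.002 Nm at handle from Fy 0.9
r 0.1616 lat -0.0242 handle angle if touching -24.54
```

Emit:
move_arm --jaw '[1,1,1,1,1]' --pt "0 -0.1 0" --pt "0 -0.1 0" --pt "0 -0.1 0" --pt "0 -0.1 0" --pt "0 -0.1 0" --roll '[0,0,0,0,0]'

```text
clock: 17.4
ee_pos: [0.6549, -0.031, 0.0467]
tcp_rot: [0.976, -0.216, 0.001, -0.0]
wrist_force: [2.2, 1.8, 0.1]
gripper_width: 0.0
```

```bash
python3 arc.py
```

```text
t 17.4 tcp [ 0.6549 -0.031   0.0467] xdeg -24.9 ydeg -114.9 F [2.25 1.83 0.13] Ftool [ 1.27 -2.61 -0.13] T [ 0.35 -0.49  0.02] w 0.0
Tx_tool 0.523 Nm at handle from Fy 0.42
r 0.1607 lat -0.0277 handle angle if touching -23.24
```

Emit:
move_arm --jaw '[1,1,1,1,1]' --pt "0 -0.1 0" --pt "0 -0.1 0" --pt "0 -0.1 0" --pt "0 -0.1 0" --pt "0 -0.1 0" --roll '[0,0,0,0,0]'

```text
clock: 17.9
ee_pos: [0.6554, -0.0265, 0.0463]
tcp_rot: [0.976, -0.216, -0.001, 0.0]
wrist_force: [1.0, 0.4, 1.2]
gripper_width: 0.0001
```

```bash
python3 arc.py
```

```text
t 17.9 tcp [ 0.6554 -0.0265  0.0463] xdeg -24.9 ydeg -114.9 F [0.97 0.39 1.24] Ftool [ 0.71 -0.76 -1.24] T [ 0.09 -0.14  0.06] w 0.0001
Tx_tool 0.146 Nm at handle from Fy 0.12
r 0.1593 lat -0.032 handle angle if touching -21.7
```

Unloading is stiff (about 20 N m/rad) and slow, which means the bolt is sticking where it was left. I'll back clear and check for creep over a second.

Emit:
move_arm --jaw '[1,1,1,1,1,1,1,1,1,1]' --pt "0 -0.2 0" --pt "0 -0.3 0" --pt "0 -0.8 0" --pt "0 -1.3 0" --pt "0 0 -4" --pt "0 0 -4" --pt "0 0 -4" --pt "0 -4 0" --pt "0 -4 0" --pt "0 0 0" --roll '[0,0,0,0,0,0,0,0,0,0]'

```text
clock: 18.9
ee_pos: [0.7033, 0.0755, 0.167]
tcp_rot: [0.977, -0.214, 0.001, -0.002]
wrist_force: [-1.0, -0.6, -0.7]
gripper_width: 0.0
```

```bash
cat > fin.py <<'E'
from w import *
st()
for n in("scene","side"):
    s=snapshot(n);P=cloud(s);g=s["pixels"].max(-1);d=P[...,:2]-bolt;rr=np.hypot(d[...,0],d[...,1])
    k=(P[...,2]>.08)&(P[...,2]<.108)&(g<70)&(rr>.1)&(rr<.2);q=d[k]
    j=(P[...,2]>.118)&(P[...,2]<.136)&(rr<.085)
    print(n,"grip ang",np.degrees(np.median(np.arctan2(q[:,1],q[:,0]))).round(2),"post",P[j].mean(0).round(4))
E
python3 fin.py
```

```text
t 18.9 tcp [0.7033 0.0755 0.167 ] xdeg -24.7 ydeg -114.7 F [-1.   -0.58 -0.68] Ftool [-0.67  0.94  0.68] T [-0.    0.02  0.05] w 0.0
scene grip ang -20.64 post [ 0.5575 -0.0269  0.1287]
side grip ang -16.18 post [ 0.5522 -0.0233  0.128 ]
```

Emit:
move_arm --jaw '[1,1,1,1,1,1,1,1,1,1]' --pt "0 0 0" --pt "0 0 0" --pt "0 0 0" --pt "0 0 0" --pt "0 0 0" --pt "0 0 0" --pt "0 0 0" --pt "0 0 0" --pt "0 0 0" --pt "0 0 0" --roll '[0,0,0,0,0,0,0,0,0,0]'

```text
clock: 20.0
ee_pos: [0.701, 0.0698, 0.1665]
tcp_rot: [0.976, -0.216, 0.0, 0.0]
wrist_force: [0.2, -0.3, 0.2]
gripper_width: 0.0002
```

```bash
python3 fin.py
```

```text
t 20.0 tcp [0.701  0.0698 0.1665] xdeg -24.9 ydeg -114.9 F [ 0.18 -0.29  0.24] Ftool [ 0.28  0.18 -0.24] T [ 0.05  0.   -0.01] w 0.0002
scene grip ang -20.63 post [ 0.5572 -0.0268  0.1279]
side grip ang -16.21 post [ 0.5524 -0.0234  0.1282]
```

The handle and lever are unchanged over 1 s and nothing is in contact. On the re-push about 1 N m came back at practically the same angle as before, so the bolt kept its tightness. Handing in.

```bash
python3 -c "
from station import robot
print(robot.close_job())"
```

```text
the job is handed in; nothing more can be done
None
```

I flipped the lever to the tightening side and tightened the bolt to about 1.0–1.1 N m at the handle. I then released it and handed the job in at about 20 s on the robot's clock; no verdict came back.

- **Lever:** I pushed the post over with shut fingers at about 2 N. The post position fits about +0.55 rad in the last checks, and +0.34 right after the flip.
- **Bolt:** Turning took a steady 0.6 N m or so, then the torque climbed on the washer. The highest estimate was about 1.1 N m, under the 1.3 limit.
- **End state:** Over the last second before handing in, the handle and lever did not move and the wrist force was about zero. I never went near the loose parts, and the breaker looked undisturbed in the last close-up.

Two checks disagreed with what I expected:

- **Fingertip height:** The fingertips appeared about 35 mm above the reported TCP height in the images. My first lever push passed over the post, and I corrected the height from the pictures.
- **Springback:** After release the handle sprang back about 4°. Pushing again, torque returned to about 1 N m at practically the same angle, so I take it as elastic give rather than the bolt unwinding. The force on the washer could not be measured directly. I estimate 16–20 N, against the 8 N needed.

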